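# Wedge the sagging edge of a architectural model

### The arm

A 6-joint arm with a two-finger parallel gripper is mounted at the origin on the work surface. World frame = base frame: x ahead of the robot, y to its left, z up, the work surface at z = 0. Lengths are in mm, angles in rad, forces in N, time in s.
With the tool pointing down it reaches from about 275 to 825 mm from the base axis. Payload 5.2 kg.
Tool frame: the origin (TCP) lies at the very end of the fingers, on their centre line; the grasp point (between the pads) lies 19 mm behind it; z points along the fingers, y is the line along which they close (so a half turn about z gives the same grasp; the last joint's range is limited). The gripper opens to 93 mm and grips with 3 to 60 N. Pads are 15 mm wide; open, the fingers measure 128 mm over their backs; the gripper's body (75 mm by 188 mm) begins 65 mm behind the grasp point.
Start: joints at [-1.435, 0.259, 1.535, -0, 1.348, -0.203], TCP at [182.816, -518.732, 218.653] pointing down, gripper open.
Joint ranges: [-3.14, 3.14], [-0.91, 2.08], [0.19, 2.58], [-1.22, 4.36], [0.22, 2.71], [-3.12, 3.12]. Speed limits (rad/s): [2.57, 2.57, 3.14, 3.14, 3.14, 3.14].

### API

Orientations are given as [roll, pitch, yaw] about the fixed x, y, z axes, in that order (R = Rz(yaw) Ry(pitch) Rx(roll)).
In Python, from bench import robot gives the robot as it stands. The module is installed in compiled form; this text tells all that it offers. Calls block until the motion is done:
- robot.move_ptp(position, orientation): joint-space move of the TCP to a pose.
- robot.move_linear(position, ori=None, speed=150, f_stop=None): straight line of the TCP; ori=None keeps the orientation; speed is the mean speed in mm/s. With f_stop (N) it stops when the force on the tool has changed by that much, and returns True; else False.
- robot.move_j(angles): joint-space move.
- robot.move_gripper(opening): opening from 0.0 (shut) to 1.0 (fully open); the grip force is fixed at half the most; returns when the fingers have stopped.
- robot.sleep(seconds).
- robot.inverse_kinematics(position, orientation): joint angles nearest the present ones, or None.
- robot.get_image(name): name is "side" or "top"; returns a dict with "img" (400x640x3 uint8, blue, green, red), "fovy" (degrees; the focal length in pixels is half the picture's height over the tangent of half this angle, whatever the lens; pixels are square), "cx", "cy" (the principal point, pixels), "k1" (the pictures are not rectified: a ray, as slopes to the right and down, at radius r is drawn at 1 + k1 r^2 times it, then the intrinsics apply), "eye" and "orientation" of the camera in the world. Camera axes: x right, y down, z forward; pixel columns grow to the right and rows downward; lengths in mm; the calibration is good to about 2 mm. A picture is of the moment at which its call begins. There is no depth.
A pose or a line that the arm cannot do raises robot.MotionError and nothing moves.
- robot.hand_in(): hands the job in; it is judged then, once.
Readings, each from a call of its own:
- robot.current_t(): time.
- robot.current_qpos(): joint angles.
- robot.current_joint_vel(): joint speeds.
- robot.current_joint_efforts(): joint torques, N m.
- robot.current_tcp_pos(): TCP position.
- robot.current_eef_rot(): TCP orientation.
- robot.current_contact_force(): force on the tool from outside, world axes, zero at the start.
- robot.current_ft_torque(): the same for the moment, N m.
- robot.current_gripper_width(): opening from 0.0 (shut) to 1.0 (fully open).
- robot.current_finger_force(): force on a finger pad.
Only numpy, scipy, OpenCV 4.12 (cv2) and the standard library are available. Lean on these libraries where they do the work, as an engineer would, in place of code of your own. Each camera call takes 0.05 s, during which the arm holds its last target. There are 200 camera calls.

### The job

The near edge of the white architectural model's plywood base hangs free over the table and gives when touched. Take the tapered wooden wedge, bring it thin end first to the middle of that edge, flat on the table and square to it, and push it in under the edge until it jams tight and stays by itself, feeling the push (about 12 N is right) so as not to strain the glued model. Let go, and leave the other things on the table where they are.

Things in the scene. Friction and masses are not known exactly. Their poses are not given: they have to be found in the camera images.
- wedge: The wedge: plain light wood, 140 mm long (x), 34 mm wide (y), 33 mm thick at one end, 5 mm at the other (top face rises 1 in 5, underside flat), 40 to 85 g. Lies flat on the table, to the robot's left or right. Origin: centre of its underside (z = 0 on the table). +x points to the THIN end, 70 mm from the origin; z up.
- wedge_tip (a point): Middle of the wedge's thin end, 70 mm ahead of the wedge's origin along its x, 2.5 mm above its underside.
- wedge_grip (a point): Good point to grip the wedge across its 34 mm width, near the thick end: 50 mm behind the origin along x, 14 mm above the underside (the wedge is 29 mm tall here). Gripped here the fingers stay clear of the model for the whole push.
- stand: The architectural model (white foam blocks on a plywood board 260 mm deep, 300 mm wide, 15 mm thick) and its rear plinth, fixed to the table. Origin: on the table (z = 0) straight under the middle of the board's near edge, the long edge facing the robot. +x points level in under the board at right angles to that edge: the way to push. y runs along the edge, 150 mm either way; z up.
- edge_mid (a point): 15 mm above the stand's origin. The underside of the near edge is here at 9 to 21 mm above the table: different every time and NOT measured, so find it by feel. The wedge first touches with its thin end 20 to 80 mm under the board. Board top 24 to 36 mm above the table; its front 90 mm carries only trees to 20 mm, then blocks to 80 mm high.
- bay (a point): On the table under the board, 90 mm in (empty to 180 mm). The edge springs up at 13 N per mm: 2.6 N of load per mm of wedge travel. Friction 0.45 to 0.75: it stays when let go. Pushing needs 1.2 to 1.8 times the load, up to 3 times if the fingers also bear down. A level push of 11 to 13 N jams it. Tight: over 2.5 N load when let go. Over 14 N on the model, from anything, strains its glue.
- packer: Bystander: a flat wooden off-cut, 100 x 34 x 18 mm, equally thick all along (not tapered), lying on the other side of the robot from the wedge. Origin: centre of its underside.
- glue: Bystander: white glue bottle, 48 mm across, 130 mm high. Origin: centre of its foot.
- tower: Bystander: loose white foam tower, 50 x 50 mm, 135 mm high. Origin: centre of its foot.
- house: Bystander: loose white foam house, 60 x 45 mm, 50 mm high. Origin: centre of its foot.
- mug: Bystander: white mug, 80 mm across, 95 mm high. Origin: centre of its foot.
Mind the look-alikes: they are no part of the job. Leave any green or purple look-alike of the wedge alone.

How it is judged (in metres and radians):
On the way, in this order (a step that is already met when the one before it is completed fails the run):
1. the wedge's thin end has gone in under the middle of the model's near edge, along the table (x of wedge_tip in the frame of stand above 0.005 m and height (world z) of wedge_tip below 0.012 m and y of wedge_tip in the frame of stand between -0.03 and 0.03 m), for 0.05 s.
2. the wedge has jammed: it bears on the board with more than 2.5 N (contact force between wedge and stand above 2.5 N), for 0.2 s.
At the end, for the whole second after the job is handed in: The released wedge lies still and flat on the table (within 4 mm and 4 degrees), thin end at least 12 mm under the board, at the middle of the near edge within 25 mm and square to it within 11 degrees, and is jammed: it bears on the board with more than 2.5 N (contact force between wedge and stand above 2.5 N and x of wedge_tip in the frame of stand above 0.012 m and x of wedge in the frame of stand below 0.05 m and y of wedge in the frame of stand between -0.025 and 0.025 m and y of wedge_tip in the frame of stand between -0.025 and 0.025 m and angle between the x axis of wedge and the x axis of stand, either way round below 0.2 rad and angle between wedge's own z axis and vertical below 0.07 rad and height (world z) of wedge below 0.004 m and linear speed of wedge below 0.01 m/s); the robot touches nothing.
It fails at once if more than 14 N comes on the model (it strains the glue joints) (contact force between stand and anything else above 14 N).
It fails at once if the off-cut, glue bottle, tower, house or mug is moved by more than 20 mm (distance of any of packer, glue, tower, house, mug from where it was at the start of the episode above 0.02 m).
It also fails if it takes over 64 s, if anything falls off the work surface, if the arm or the gripper's body presses on something with over 40 N, if the wrist force passes 120 N, or if a joint passes its speed limit or range.

## Working session

There is one attempt and no reset: what is moved stays moved. The work goes in short steps, each a Python script; the robot and the scene stay as the last script left them, time stands still between calls to the robot, and variables do not carry over. Pictures are saved under pics/ and viewed, at most 10 in all, crops included, and the job is handed in when it is done.

```bash
mkdir -p pics
python3 - <<'E'
from bench import robot
import cv2
for n in("top","side"):
    d=robot.get_image(n); cv2.imwrite(f"pics/{n}0.png",d.pop("img")); print(n,d)
print(robot.current_t())
E
```

```text
top {'fovy': 52.849339805707494, 'cx': 320.056248952193, 'cy': 196.914824886706, 'k1': -0.08740498834984975, 'eye': array([ 431.27118277,    7.17111179, 1137.58191037]), 'orientation': array([-3.02364964,  0.00360033, -1.59519611])}
side {'fovy': 49.62060213688706, 'cx': 323.40740928187114, 'cy': 201.3510940155772, 'k1': -0.06239270858713522, 'eye': array([-108.43076789,  734.73855877,  908.69884247]), 'orientation': array([-2.2971732 , -0.01625834, -2.39887778])}
0.1
```

View pics/top0.png

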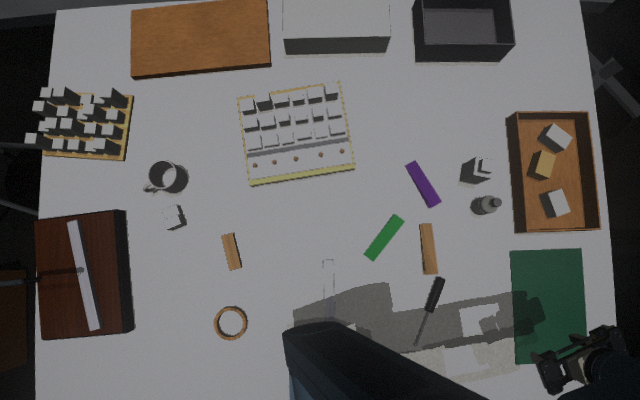

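View pics/side0.png

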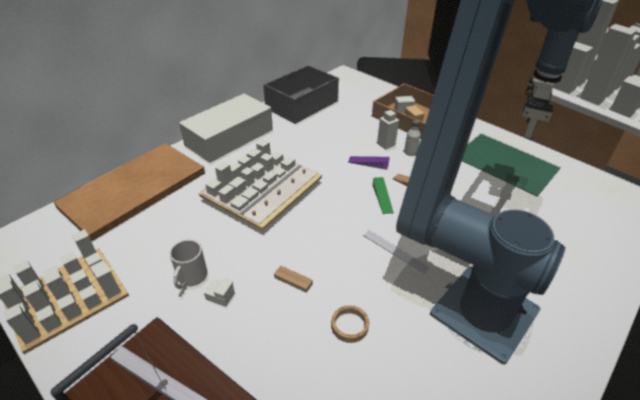

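The top view shows the model at (297,130) with its near edge running from (248,184) to (354,169). There are four candidates: wood at (429,248), about 50 px long; wood at (231,251), about 36 px; green at (384,237); purple at (423,184). The longer plain wood piece at (429,248) fits the 140 mm wedge and the short one fits the 100 mm packer. I'll measure both and confirm in a crop.

```bash
cat > h.py <<'E'
import numpy as np, cv2
from scipy.spatial.transform import Rotation as R
def ray(d,uv):
    f=200/np.tan(np.radians(d["fovy"])/2)
    K=np.array([[f,0,d["cx"]],[0,f,d["cy"]],[0,0,1]])
    p=cv2.undistortPoints(np.float64(uv).reshape(-1,1,2),K,np.array([d["k1"],0,0,0.]))[:,0]
    return np.c_[p,np.ones(len(p))]@R.from_euler("xyz",d["orientation"]).as_matrix().T
def onplane(d,uv,z):
    r=ray(d,uv); e=np.array(d["eye"]); return e+r*((z-e[2])/r[:,2])[:,None]
def woods(img):
    hsv=cv2.cvtColor(img,cv2.COLOR_BGR2HSV)
    return cv2.inRange(hsv,(8,70,50),(30,255,255))
E
python3 - <<'E'
from bench import robot
from h import *
d=robot.get_image("top"); im=d["img"]
m=woods(im)
for (x0,y0,x1,y1),n in(((400,210,460,285),"R"),((210,222,255,280),"L")):
    s=np.zeros_like(m); s[y0:y1,x0:x1]=m[y0:y1,x0:x1]
    c=max(cv2.findContours(s,0,cv2.CHAIN_APPROX_NONE)[0],key=cv2.contourArea)
    b=cv2.boxPoints(cv2.minAreaRect(c)); w=onplane(d,b,15)[:,:2]
    print(n,cv2.contourArea(c),b.round(1).tolist(),w.round(0).tolist(),np.linalg.norm(w-np.roll(w,1,0),axis=1).round(0))
s=np.zeros_like(m); s[70:200,225:370]=m[70:200,225:370]
# lower boundary of yellow front edge per column
cols=np.arange(252,350); lo=np.array([np.where(s[:,c])[0].max() if s[:,c].any() else -1 for c in cols])
print(lo.tolist())
a=cv2.resize(im[205:290,390:470],None,fx=4.5,fy=4.5,interpolation=cv2.INTER_CUBIC)
b=cv2.resize(im[150:200,230:370],None,fx=5,fy=5,interpolation=cv2.INTER_CUBIC)
o=np.zeros((600,720,3),np.uint8); a=a[:345]; o[:a.shape[0],:a.shape[1]]=a; b=b[:250]; o[350:350+b.shape[0],:700]=b
l=cv2.resize(im[215:285,200:265],None,fx=4.5,fy=4.5,interpolation=cv2.INTER_CUBIC); o[:l.shape[0],400:400+l.shape[1]]=l
cv2.imwrite("pics/crop1.png",o)
E
```

```text
R 586.0 [[419.29998779296875, 224.10000610351562], [433.5, 223.0], [437.29998779296875, 273.1000061035156], [423.20001220703125, 274.20001220703125]] [[481.0, -268.0], [483.0, -308.0], [343.0, -312.0], [342.0, -272.0]] [139.  40. 139.  40.]
L 375.5 [[220.8000030517578, 235.3000030517578], [232.10000610351562, 232.5], [240.8000030517578, 267.1000061035156], [229.5, 269.8999938964844]] [[463.0, 288.0], [470.0, 256.0], [374.0, 232.0], [367.0, 264.0]] [99. 33. 99. 32.]
[184, 184, 184, 184, 184, 184, 183, 183, 183, 183, 183, 183, 182, 182, 182, 182, 182, 181, 181, 181, 181, 181, 181, 181, 180, 180, 181, 180, 180, 180, 180, 180, 180, 179, 179, 179, 179, 178, 179, 178, 178, 178, 177, 177, 178, 177, 177, 177, 177, 176, 177, 176, 176, 176, 176, 176, 176, 175, 175, 175, 175, 174, 175, 174, 174, 174, 173, 173, 174, 173, 173, 173, 173, 172, 173, 172, 172, 172, 171, 171, 171, 171, 171, 170, 171, 170, 170, 170, 170, 170, 169, 169, 169, 169, 169, 169, 169, 168]
```

View pics/crop1.png

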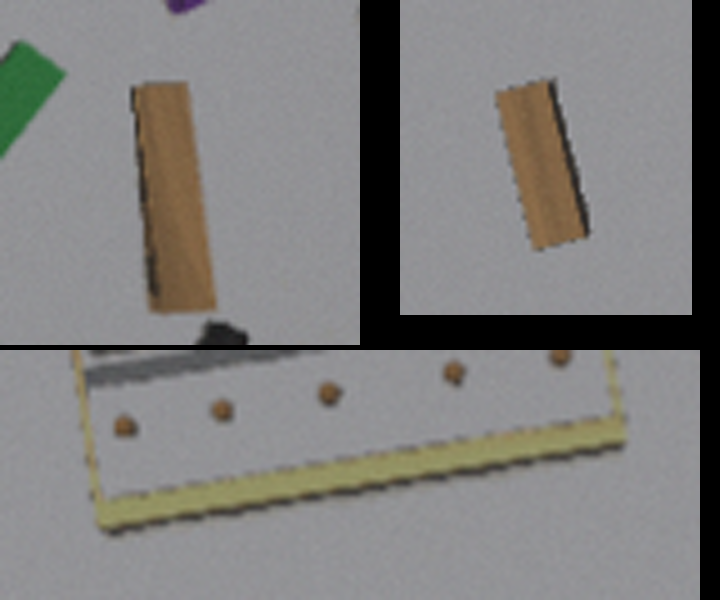

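The crop shows the right piece as plain wood, wider at its bottom end, so the thick end is probably towards the robot. The left piece has parallel sides and measures 99 x 33 mm, so it is the packer. The model's front edge runs from about (249.5,185) to (355,169). I'll move the arm aside and use the side camera to confirm which end is thin and to check the edge.

Run:
```python
from bench import robot
from h import *
d=robot.get_image("top")
s=woods(d["img"]); 
cols=np.arange(255,350); lo=np.array([np.where(s[100:200,c])[0].max()+100.5 for c in cols])
p=np.polyfit(cols,lo,1); print("line",p)
for z in (15,30):
    e=onplane(d,[[u,np.polyval(p,u)] for u in (249.5,355)],z); print(z,e.round(1),np.linalg.norm(e[1]-e[0]))
    v=e[0]-e[1]; print("mid",e.mean(0),"pushyaw",np.arctan2(-v[0],v[1]))
q=robot.current_qpos(); q[0]=-2.3; robot.move_j(q)
d=robot.get_image("side"); im=d["img"]
cv2.imwrite("pics/side1.png",cv2.resize(im[90:240,190:440],None,fx=3,fy=3,interpolation=cv2.INTER_CUBIC))
```

```text
line [-1.68239082e-01  2.27550308e+02]
15 [[601.6 206.6  15. ]
 [644.9 -93.1  15. ]] 302.86899991102945
mid [623.25346596  56.76738538  15.        ] pushyaw 0.1435765802439894
30 [[599.3 204.   30. ]
 [642.1 -91.8  30. ]] 298.82204800784774
mid [620.68818834  56.10467729  30.        ] pushyaw 0.14357658024398975
```

View pics/side1.png

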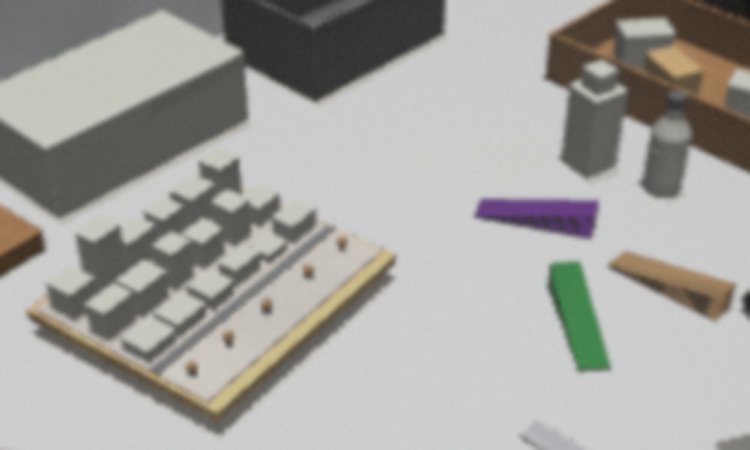

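The side view shows the plain wood piece with its thin end far from the robot (crop (620,260)) and its thick end near it (725,300). That confirms it is the wedge, and its taper runs along +x. Next I'll locate it precisely and grip it.

Run:
```python
from bench import robot
from h import *
d=robot.get_image("top")
thin=onplane(d,[[431.6,223.2],[419.1,224]],5); thick=onplane(d,[[437.8,273.9],[424.9,274.2]],33)
print(thin.round(1),thick.round(1),[np.linalg.norm(a[0]-a[1]).round(1) for a in(thin,thick)])
a,b=thin.mean(0)[:2],thick.mean(0)[:2]; yaw=np.arctan2(*(a-b)[::-1]); L=np.linalg.norm(a-b)
c=(a+b)/2; g=c-50*(a-b)/L; print("L",L,"yaw",yaw,"c",c,"grip",g, robot.current_eef_rot())
robot.move_gripper(0.7)
for y in(yaw,yaw+np.pi,yaw-np.pi):
    q=robot.inverse_kinematics([*g,120],[np.pi,0,y]); print(y,q)
    q2=robot.inverse_kinematics([600,40,20],[np.pi,0,y+.15]); print(q2)
print(robot.current_t())
```

```text
[[ 482.8 -305.7    5. ]
 [ 481.6 -269.9    5. ]] [[ 342.8 -308.1   33. ]
 [ 343.1 -272.4   33. ]] [np.float64(35.9), np.float64(35.6)]
L 139.2692156242942 yaw 0.017809062923990846 c [ 412.57094941 -289.02833283] grip [ 362.57887827 -289.91873891] [-3.14061291e+00 -4.43431422e-04 -5.24463037e-01]
0.017809062923990846 [-9.15495202e-01  2.01538326e-01  1.87334899e+00 -4.44089210e-16
  1.06670534e+00  6.37492062e-01]
[-1.18748372e-01  5.42190485e-01  1.63629592e+00 -4.44089210e-16
  9.63106250e-01  1.28423889e+00]
3.1594017165137838 [-0.9154952   0.20153833  1.87334899  0.          1.06670534 -2.50410059]
[-0.11874837  0.54219049  1.63629592  0.          0.96310625 -1.85735376]
-3.1237835906658025 [-0.9154952   0.20153833  1.87334899  0.          1.06670534 -2.50410059]
[-0.11874837  0.54219049  1.63629592  0.          0.96310625 -1.85735376]
2.65
```

Run:
```python
from bench import robot
from h import *
P=np.pi
g=[362.6,-289.9]; o=[P,0,0.018]
robot.move_ptp([*g,100],o); print(robot.move_linear([*g,3],speed=120,f_stop=6),robot.current_tcp_pos())
robot.move_gripper(0.0); print("w",robot.current_gripper_width()*93,robot.current_finger_force(),robot.current_tcp_pos())
robot.move_linear([*g,65],speed=100)
th=0.1436; u=np.array([np.cos(th),np.sin(th)]); t=np.array([621,56.3])-165*u
robot.move_ptp([*t,65],[P,0,th])
print("fz air",robot.current_contact_force())
print(robot.move_linear([*t,4],speed=50,f_stop=4),robot.current_tcp_pos(),robot.current_contact_force(),robot.current_t())
for n in("top","side"):
    d=robot.get_image(n); cv2.imwrite(f"pics/{n}2.png",cv2.resize(d["img"][60:290,200:420] if n=="top" else d["img"][120:320,160:420],None,fx=2.6,fy=2.6,interpolation=2))
```

```text
False [ 362.87316321 -290.39792424    3.43936361]
w 33.997050332806374 29.924578964710236 [ 362.74826755 -290.13326571    3.26380185]
fz air [ 0.04970333 -0.45815528 -0.48401107]
False [457.96007508  32.62415594   4.2718535 ] [ 0.3165691   0.00762933 -0.04685663] 10.0167
```

View pics/top2.png

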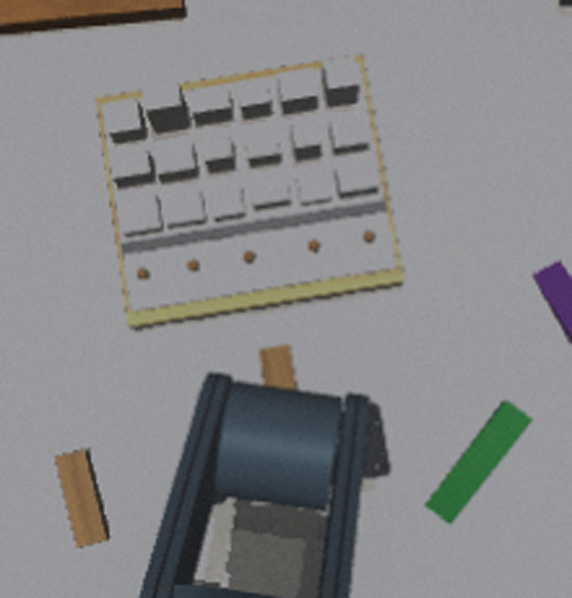

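View pics/side2.png

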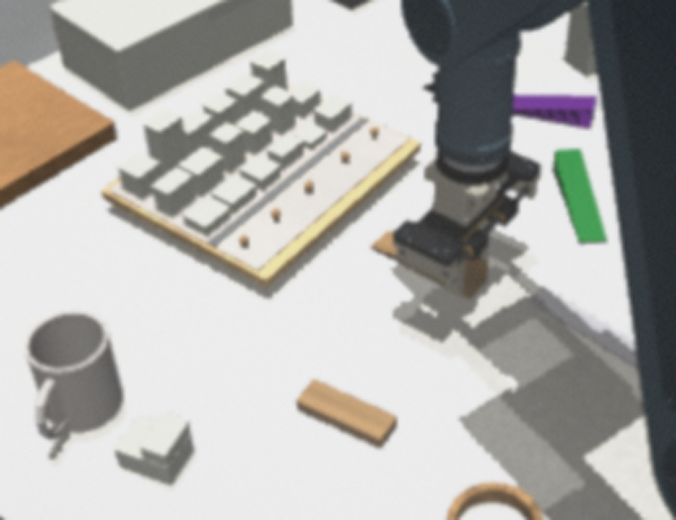

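The top view shows the tip at crop (276,348). The edge middle is at (266,298), and a square push would arrive at about (267,298), so the wedge is aligned and about 50 mm short of the edge. I'll release and regrip to remove any vertical preload, then push with force feedback.

Run:
```python
from bench import robot
from h import *
P=np.pi; th=0.1436; u=np.array([np.cos(th),np.sin(th),0])
robot.move_gripper(0.6); robot.sleep(.2); robot.move_gripper(0.0); robot.sleep(.2)
p=np.array(robot.current_tcp_pos()); p[2]=4.5; f0=np.array(robot.current_contact_force()); print(p,f0)
print(robot.move_linear(p+55*u,speed=40,f_stop=6),np.array(robot.current_contact_force())-f0)
hit=robot.move_linear(p+155*u,speed=8,f_stop=11)
robot.sleep(.3)
q=np.array(robot.current_tcp_pos()); f=np.array(robot.current_contact_force())-f0
print(hit,"travel",(q-p)@u,q,"f",f,"push",f@u,robot.current_t())
```

```text
[457.73496207  32.68976267   4.5       ] [-0.26646798 -0.12394179  0.72529402]
False [ 0.16329297  1.28846825 -1.6411584 ]
True travel 115.76349329795434 [572.263383    49.55747639   4.0013693 ] f [0.48509353 0.60216882 4.330782  ] push 0.5662751341094233 20.6833
```

Run:
```python
from bench import robot
from h import *
th=0.1436; u=np.array([np.cos(th),np.sin(th),0]); f0=np.array([-.27,-.12,.73])
def rd(n=10):
    a=[]
    for _ in range(n): a.append(robot.current_contact_force()); robot.sleep(.02)
    a=np.array(a)-f0; return a.mean(0).round(2),a.std(0).round(2),(a.mean(0)@u).round(2),np.array(robot.current_tcp_pos()).round(2),round(robot.current_gripper_width()*93,2)
print(rd())
p=np.array(robot.current_tcp_pos()); p[2]=4.3
for k in range(4):
    print(robot.move_linear(p+(k+1)*0.5*u,speed=5,f_stop=8)); print(rd(5))
print(robot.current_t())
```

```text
(array([0.  , 0.23, 4.44]), array([0.29, 0.55, 0.34]), np.float64(0.04), array([572.3 ,  49.55,   4.03]), 33.71)
False
(array([-2.55, -1.23,  2.19]), array([0.34, 0.44, 0.45]), np.float64(-2.7), array([572.22,  49.57,   4.03]), 34.22)
False
(array([-4.27, -2.36,  2.9 ]), array([0.15, 0.32, 0.53]), np.float64(-4.56), array([572.22,  49.56,   4.02]), 33.84)
False
(array([-6.31, -2.49,  4.05]), array([0.41, 0.31, 0.29]), np.float64(-6.6), array([572.28,  49.56,   4.03]), 33.84)
False
(array([-6.87, -2.68,  5.15]), array([0.6 , 0.55, 0.52]), np.float64(-7.18), array([572.25,  49.58,   3.98]), 34.03)
22.6333
```

The push is building: 7 N along the edge direction, but the fingers are also bearing down about 5 N. I'll relieve the vertical load first and then press on to 11–12 N.

Run:
```python
from bench import robot
from h import *
th=0.1436; u=np.array([np.cos(th),np.sin(th),0]); f0=np.array([-.27,-.12,.73])
def rd(n=6):
    a=[]
    for _ in range(n): a.append(robot.current_contact_force()); robot.sleep(.02)
    a=np.array(a).mean(0)-f0; return a, -a@u
c=np.array([572.3,49.55,4.3])+2*u; s=0
f,push=rd(); tot=0
for k in range(40):
    if f[2]>1: c[2]+=0.4
    elif f[2]<-1: c[2]-=0.2
    if push<11: c=c+min(0.5,max(.15,(12-push)/10))*u
    elif abs(f[2])<1.5: break
    if c[2]>9: break
    robot.move_linear(c,speed=10); f,push=rd()
    if k%2==0: print(k,c.round(2),f.round(2),push.round(2),np.array(robot.current_tcp_pos()).round(2))
print(f,push,robot.current_tcp_pos(),robot.current_t())
```

```text
0 [574.77  49.91   4.7 ] [-7.07 -3.3   3.08] 7.47 [572.4   49.65   4.01]
2 [575.68  50.04   5.5 ] [-7.13 -3.17 -0.11] 7.51 [572.55  49.79   4.11]
4 [576.54  50.16   5.5 ] [-8.2  -3.37  0.68] 8.6 [572.86  49.93   4.07]
6 [577.08  50.24   5.9 ] [-8.61 -3.79 -0.69] 9.06 [572.98  50.02   4.11]
8 [577.64  50.32   5.9 ] [-8.88 -3.16 -0.37] 9.24 [573.26  50.16   4.08]
10 [578.1   50.39   5.9 ] [-10.25  -3.56   0.54] 10.66 [573.34  50.2    4.04]
12 [578.4   50.43   5.9 ] [-10.57  -4.13   0.44] 11.05 [573.39  50.21   4.05]
[-10.56726262  -4.1344512    0.43721344] 11.050164992912048 [573.38954622  50.20932692   4.04644063] 27.2833
```

Run:
```python
from bench import robot
from h import *
th=0.1436; u=np.array([np.cos(th),np.sin(th),0]); f0=np.array([-.27,-.12,.73])
def rd(n=6):
    a=[]
    for _ in range(n): a.append(robot.current_contact_force()); robot.sleep(.02)
    a=np.array(a).mean(0)-f0; return a.round(2), (-a@u).round(2)
c=np.array([578.4,50.43,5.9])
for d in (.3,.6,.9):
    robot.move_linear(c+d*u,speed=5); f,push=rd(); print(f,push)
    if push>11.6: break
c=c+d*u
for b in (1,2,2.8):
    robot.move_linear(c-b*u,speed=5); f,push=rd(); print("unload",f,push,np.array(robot.current_tcp_pos()).round(2))
    if push<5: break
robot.move_gripper(0.6); p=np.array(robot.current_tcp_pos()); print(p,rd())
robot.move_linear([p[0],p[1],110],speed=80)
q=np.array(robot.current_qpos()); q[0]=-1.9; robot.move_j(q)
for n in("top","side"):
    d=robot.get_image(n); cv2.imwrite(f"pics/{n}3.png",d["img"])
a=cv2.imread("pics/top3.png")[140:270,200:400]; b=cv2.imread("pics/side3.png")[120:250,190:390]
cv2.imwrite("pics/end.png",cv2.resize(np.hstack([a,b]),None,fx=2,fy=2,interpolation=2)); print(robot.current_t())
```

```text
[-10.89  -3.92   1.11] 11.34
[-11.62  -3.92   1.92] 12.06
unload [-8.69 -3.11 -0.84] 9.05 [573.64  50.26   4.04]
unload [-6.   -2.28 -3.42] 6.26 [573.63  50.29   4.04]
unload [-4.97 -2.38 -6.11] 5.26 [573.66  50.21   4.25]
[576.48375046  50.16836402   6.10923924] (array([ 0.34, -0.03, -1.04]), np.float64(-0.33))
34.7
```

View pics/end.png

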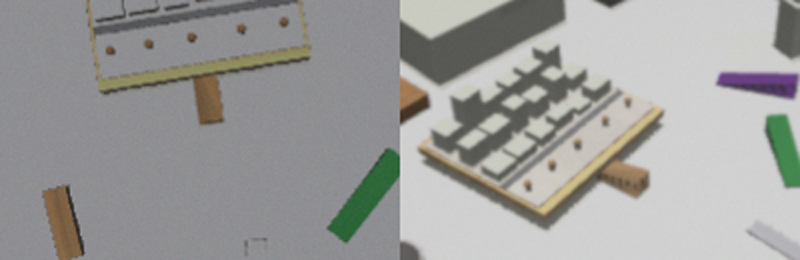

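The final views show the wedge square at the middle of the edge (crop (205,80)). It is flat, with about 60 mm still outside, and the arm is clear, so I'll hand in.

```bash
python3 -c "
from bench import robot
print(robot.hand_in())"
```

```text
the job is handed in; nothing more can be done
None
```

The wedge is in thin end first under the middle of the model's near edge, pushed to about 12 N and let go; the last pictures show it flat and square with the arm clear, and I handed the job in without getting a verdict back.

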